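# Fill the clog sample tray

## Robot

A 6-joint arm with a two-finger parallel gripper is mounted at the origin on the work surface. World frame = base frame: x ahead of the robot, y to its left, z up, the work surface at z = 0. Lengths are in m, angles in rad, forces in N, time in s.
With the tool pointing down it reaches from about 0.35 to 0.775 m from the base axis. Payload 5.5 kg.
Tool frame: the origin (TCP) lies midway between the tips of the shut fingers; the grasp point (between the pads) lies 19 mm behind it (grip_depth is the distance from the TCP to the grasp point, in m); z points along the fingers, y is the direction in which the jaws open and shut (so a half turn about z gives the same grasp; the last joint's range is limited). The gripper opens to 85 mm and grips with 20 to 120 N. Pads are 22 mm wide; open, the fingers measure 114 mm over their backs; the gripper's body (76 mm by 85 mm) begins 54 mm behind the grasp point. The pads swing forward as they close: fully open they stand 13 mm farther back than shut.
Start: joints at [1.122, 0.313, 0.046, 1.304, 0, 1.431], TCP at [0.175, 0.548, 0.231] pointing down, gripper open.
Joint ranges: [-2.76, 2.76], [-0.86, 1.69], [-1.03, 1.26], [-2.2, 2.34], [-1.47, 1.5], [-3.14, 3.14]. Speed limits (rad/s): [2.57, 2.57, 3.14, 3.14, 3.14, 3.14].

## Interface

Orientations are given as [roll, pitch, yaw] about the fixed x, y, z axes, in that order (R = Rz(yaw) Ry(pitch) Rx(roll)).
In Python, from cell import * gives the robot as it stands.
- The arm moves only by the shell command python3 -m handwheel 'ROWS' [FORCE]. ROWS is JSON, a list of rows, each a list of 3 entries, a list of its own where there are three numbers: the turn, a rotation vector about the tool's x, y, z in degrees, then the shift along the tool's x, y, z in mm, then the gripper's target within -1 to 1 (fully open at 1, half-way at 0, shut at -1). In form: [[[rx, ry, rz], [tx, ty, tz], jaw], ...]. A call has 1 to 12 rows; each row is the pose to reach, as a shift and turn from the pose commanded when the call began, along the tool's axes at that moment; what a row does not reach only later rows make up. A row lasts 1/10 s, in which the tool goes at most 50 mm and 8.59 degrees, less where a joint would pass 70% of its speed; a pose out of reach is approached as far as the arm can. A call with a gripper value outside its range is refused whole. The fingers move at their own pace and stop on an object; FORCE is the grip in N (left out, the last holds). Time passes only in rows, so rows that repeat a pose let the fingers close. It gives the time, the measured TCP pose, the force and the opening at its end, in the units of the state.
- read_state(): the state, without advancing time (a new reading comes with each control period).
- grab_frame(name): name is "scene" or "top"; returns the picture (420x560x3 uint8, blue, green, red); there is no depth.
- camera_info(name): a dict with "mtx" (3x3 intrinsics, pixels), "k1" (the pictures are not rectified: a ray, as slopes to the right and down, at radius r is drawn at 1 + k1 r^2 times it, then the intrinsics apply), "R" (3x3) and "t" (3): a world point X has camera coordinates R X + t. Camera axes: x right, y down, z forward; pixel columns grow to the right and rows downward; lengths in m; the calibration is good to about 2 mm. A picture is of the moment at which its call begins. camera_info takes no time and is no camera call.
- hand_in(): hands the job in, once; it reports no verdict.
The state is a dict: "time_s": time; "joints": joint angles; "qd": joint speeds; "joint_efforts": joint torques, N m; "position": TCP position; "ee_rot": TCP orientation; "ft_force": force on the tool from outside, world axes, zero at the start; "moment": the same for the moment, N m; "grip_width": opening from 0.0 (shut) to 1.0 (fully open).
Only numpy, scipy, OpenCV 4.12 (cv2) and the standard library are available. Lean on these libraries where they do the work, as an engineer would, in place of code of your own. Each camera call takes 0.05 s, during which the arm holds its last target.

## Task

Fill the shop's sample tray: lay the three clogs with plain single-colour bands in it, each in the compartment whose pad has the colour of its band, sole down, in the middle of the compartment and straight along its length (toe either way). Leave the clogs with a white stripe on their band where they lie on the bench.

Things in the scene. Friction and masses are not known exactly. Their poses are not given: they have to be found in the camera images.
- plain_red: toddler's wooden clog, plain red band. Sole 116 mm (x) x 30 mm thick; toe 48, heel 42 mm wide; straight waist 40 mm wide from x -37 to +10 mm, wood there from 12 to 30 mm high (hollow below). Stiff band over x +12 to +46 mm, 55 mm wide, 50 mm high. 0.09 kg. Grip across the waist near x -6 mm. Origin: centre of the sole's underside; x to the toe, z up
- plain_yellow: toddler's wooden clog, plain yellow band. Sole 116 mm (x) x 30 mm thick; toe 48, heel 42 mm wide; straight waist 40 mm wide from x -37 to +10 mm, wood there from 12 to 30 mm high (hollow below). Stiff band over x +12 to +46 mm, 55 mm wide, 50 mm high. 0.09 kg. Grip across the waist near x -6 mm. Origin: centre of the sole's underside; x to the toe, z up
- plain_blue: toddler's wooden clog, plain blue band. Sole 116 mm (x) x 30 mm thick; toe 48, heel 42 mm wide; straight waist 40 mm wide from x -37 to +10 mm, wood there from 12 to 30 mm high (hollow below). Stiff band over x +12 to +46 mm, 55 mm wide, 50 mm high. 0.09 kg. Grip across the waist near x -6 mm. Origin: centre of the sole's underside; x to the toe, z up
- striped_red: toddler's wooden clog, red band with a broad white stripe (look-alike). Sole 116 mm (x) x 30 mm thick; toe 48, heel 42 mm wide; straight waist 40 mm wide from x -37 to +10 mm, wood there from 12 to 30 mm high (hollow below). Stiff band over x +12 to +46 mm, 55 mm wide, 50 mm high. 0.09 kg. Grip across the waist near x -6 mm. Origin: centre of the sole's underside; x to the toe, z up
- striped_yellow: toddler's wooden clog, yellow band with a broad white stripe (look-alike). Sole 116 mm (x) x 30 mm thick; toe 48, heel 42 mm wide; straight waist 40 mm wide from x -37 to +10 mm, wood there from 12 to 30 mm high (hollow below). Stiff band over x +12 to +46 mm, 55 mm wide, 50 mm high. 0.09 kg. Grip across the waist near x -6 mm. Origin: centre of the sole's underside; x to the toe, z up
- striped_blue: toddler's wooden clog, blue band with a broad white stripe (look-alike). Sole 116 mm (x) x 30 mm thick; toe 48, heel 42 mm wide; straight waist 40 mm wide from x -37 to +10 mm, wood there from 12 to 30 mm high (hollow below). Stiff band over x +12 to +46 mm, 55 mm wide, 50 mm high. 0.09 kg. Grip across the waist near x -6 mm. Origin: centre of the sole's underside; x to the toe, z up
- tray: the sample tray, fixed to the bench: shallow open wooden tray 150 mm (its x) by 265 mm (its y), 18 mm high, walls and floor 5 mm thick. Two dividers, as high as the walls, make three equal compartments side by side along y, each 140 mm (x) by 82 mm (y) inside, centred at y = -87, 0 and +87 mm. Origin: centre of its underside; z up
- pad_red: red pad 138 x 78 x 3 mm, fixed on the floor of one of the tray's compartments and filling it; its long side (x) runs along the compartment. Its top lies 8 mm above the bench and 10 mm below the tray's rim. Origin: centre of its underside, 5 mm above the bench; z up. Which compartment it is in changes
- pad_yellow: yellow pad 138 x 78 x 3 mm, fixed on the floor of one of the tray's compartments and filling it; its long side (x) runs along the compartment. Its top lies 8 mm above the bench and 10 mm below the tray's rim. Origin: centre of its underside, 5 mm above the bench; z up. Which compartment it is in changes
- pad_blue: blue pad 138 x 78 x 3 mm, fixed on the floor of one of the tray's compartments and filling it; its long side (x) runs along the compartment. Its top lies 8 mm above the bench and 10 mm below the tray's rim. Origin: centre of its underside, 5 mm above the bench; z up. Which compartment it is in changes
Not all that is in view belongs to the job. What is shaped like the plain_blue but turquoise is not meant.

How it is judged:
At the end, for the whole second after the job is handed in: Each plain clog lies sole down (tilt under 0.1 rad) on the pad of its colour, centred within 15 mm along each side of the pad, its length within 0.21 rad of the compartment's (either way), at rest; each striped clog is sole down within 30 mm of its start (x of plain_red in the frame of pad_red between -0.015 and 0.015 m and y of plain_red in the frame of pad_red between -0.015 and 0.015 m and z of plain_red in the frame of pad_red between 0 and 0.007 m and angle between each of plain_red, plain_yellow, plain_blue, striped_red, striped_yellow, striped_blue's own z axis and vertical below 0.1 rad and angle between the x axis of plain_red and the x axis of pad_red, either way round below 0.21 rad and linear speed of each of plain_red, plain_yellow, plain_blue below 0.02 m/s and x of plain_yellow in the frame of pad_yellow between -0.015 and 0.015 m and y of plain_yellow in the frame of pad_yellow between -0.015 and 0.015 m and z of plain_yellow in the frame of pad_yellow between 0 and 0.007 m and angle between the x axis of plain_yellow and the x axis of pad_yellow, either way round below 0.21 rad and x of plain_blue in the frame of pad_blue between -0.015 and 0.015 m and y of plain_blue in the frame of pad_blue between -0.015 and 0.015 m and z of plain_blue in the frame of pad_blue between 0 and 0.007 m and angle between the x axis of plain_blue and the x axis of pad_blue, either way round below 0.21 rad and distance of each of striped_red, striped_yellow, striped_blue from where it was at the start of the episode below 0.03 m); the robot touches nothing.
It fails at once if a striped clog is moved by more than 30 mm (distance of any of striped_red, striped_yellow, striped_blue from where it was at the start of the episode above 0.03 m).
It also fails if it takes over 86 s, if anything falls off the work surface, if the arm or the gripper's body presses on something with over 40 N, if the wrist force passes 120 N, or if a joint passes its speed limit or range.

## Working session

There is one attempt and no reset: what is moved stays moved. The work goes in short steps, Python scripts to look and compute and a shell command to move; the robot and the scene stay as the last step left them, time stands still between calls to the robot, and variables do not carry over. Pictures are saved under pics/ and viewed, and the job is handed in when it is done.

```bash
ls; mkdir -p pics; python3 - <<'E'
from cell import *
import cv2
for n in("scene","top"):
    cv2.imwrite(f"pics/{n}0.png",grab_frame(n)); print(camera_info(n))
print(read_state())
E
```

```text
pics
{'mtx': array([[458.81611782,   0.        , 277.29220843],
       [  0.        , 458.81611782, 211.780518  ],
       [  0.        ,   0.        ,   1.        ]]), 'k1': 0.01005053312378657, 'R': array([[ 0.79855266,  0.6016875 ,  0.01690556],
       [ 0.49157172, -0.63568502, -0.59519895],
       [-0.34737716,  0.483608  , -0.80340053]]), 't': array([-0.44645373, -0.18710317,  1.39071438])}
{'mtx': array([[392.28038862,   0.        , 279.13476033],
       [  0.        , 392.28038862, 204.95112611],
       [  0.        ,   0.        ,   1.        ]]), 'k1': 0.03537393938257397, 'R': array([[ 0.00154539, -0.99971607,  0.02377787],
       [-0.99225247, -0.00448688, -0.12415673],
       [ 0.12422817, -0.02340178, -0.99197768]]), 't': array([0.04065618, 0.52204086, 0.84262466])}
{'time_s': 0.1, 'joints': array([1.12235952e+00, 3.13917699e-01, 4.50875260e-02, 1.30357232e+00,
       5.01826574e-05, 1.43120462e+00]), 'qd': array([ 3.61699961e-04, -1.53759050e-03,  2.69071183e-03,  2.20205851e-03,
       -4.48562819e-05,  5.55427917e-04]), 'joint_efforts': array([ 1.90022613e-03, -4.81723452e+01,  2.99246532e+01,  1.27068404e-02,
       -2.03560699e-04,  1.04318269e-05]), 'position': array([0.17457222, 0.54739373, 0.23050028]), 'ee_rot': array([-3.14000909e+00, -2.73174844e-04,  2.83274730e+00]), 'ft_force': array([ 0.60478443, -0.11760381, -0.15564275]), 'moment': array([-0.0089605 ,  0.01187442, -0.06974529]), 'grip_width': 0.9974007762173701}
```

View pics/scene0.png

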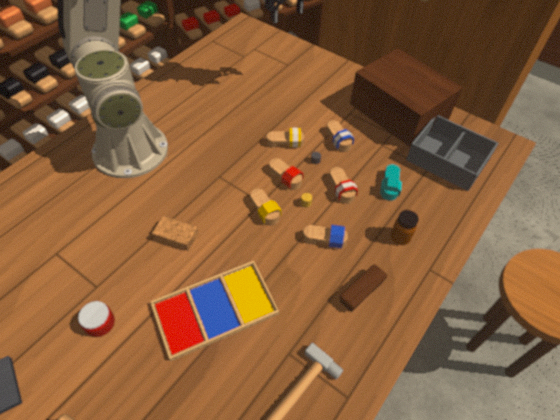

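View pics/top0.png

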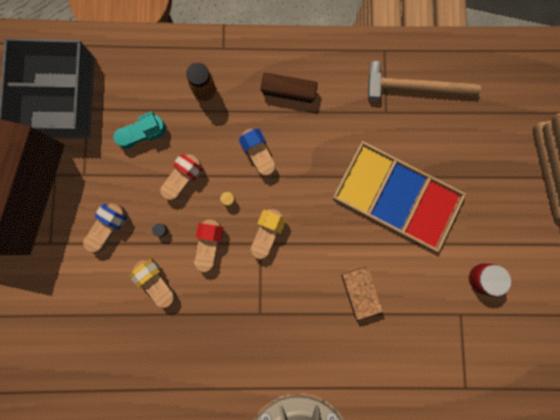

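```bash
cat > h.py <<'E'
from cell import *
import cv2, numpy as np
def rays(n,px):
    c=camera_info(n); p=cv2.undistortPoints(np.array(px,float).reshape(-1,1,2),c['mtx'],np.array([c['k1'],0,0,0.])).reshape(-1,2)
    d=np.c_[p,np.ones(len(p))]@c['R']; o=-c['R'].T@c['t']; return o,d
def onto(n,px,z):
    o,d=rays(n,px); return (o+d*((z-o[2])/d[:,2])[:,None])[:,:2]
def proj(n,X):
    c=camera_info(n); rv=cv2.Rodrigues(c['R'])[0]
    return cv2.projectPoints(np.array(X,float).reshape(-1,3),rv,c['t'],c['mtx'],np.array([c['k1'],0,0,0.]))[0].reshape(-1,2)
def mask(im,col):
    h=cv2.cvtColor(im,cv2.COLOR_BGR2HSV).astype(int); H,S,V=h[...,0],h[...,1],h[...,2]
    if col=='red': m=((H<5)|(H>172))&(S>180)&(V>90)
    if col=='blue': m=(H>108)&(H<128)&(S>150)&(V>70)
    if col=='yellow': m=(H>19)&(H<32)&(S>190)&(V>120)
    if col=='wood': m=(H>8)&(H<19)&(S>70)&(S<175)&(V>150)
    return (m*255).astype(np.uint8)
def blobs(m,amin):
    n,l,s,c=cv2.connectedComponentsWithStats(m)
    return [(int(s[i,4]),c[i],l==i) for i in range(1,n) if s[i,4]>=amin]
E
python3 - <<'E'
from h import *
im=cv2.imread('pics/top0.png')
for c in('red','blue','yellow','wood'):
    for a,p,l in blobs(mask(im,c),40): print(c,a,p.round(1),onto('top',p,.03).round(3))
crop=cv2.resize(im[110:320,70:300],None,fx=3.4,fy=2.85,interpolation=cv2.INTER_CUBIC)
crop=cv2.resize(im[110:310,75:295],None,fx=3,fy=3,interpolation=cv2.INTER_CUBIC)
cv2.imwrite('pics/crop0.png',crop)
h=cv2.cvtColor(im,cv2.COLOR_BGR2HSV)
for x,y in((205,258),(263,245),(265,160),(240,260),(160,293),(130,133)): print(h[y,x])
E
```

```text
red 52 [190.1 160.7] [[0.622 0.243]]
red 56 [180.4 168.4] [[0.604 0.264]]
red 1874 [432.4 213.2] [[ 0.505 -0.301]]
red 371 [208.7 232.1] [[0.461 0.197]]
red 109 [478.6 270.9] [[ 0.378 -0.396]]
blue 255 [251.2 138.8] [[0.674 0.106]]
blue 1612 [398.4 195.9] [[ 0.544 -0.226]]
wood 1863 [117.8   9.9] [[0.977 0.418]]
wood 660 [385.9  12.8] [[ 0.982 -0.21 ]]
wood 665 [418.2  12.9] [[ 0.983 -0.287]]
wood 646 [450.8  12.8] [[ 0.983 -0.364]]
wood 495 [429.4  82.9] [[ 0.81  -0.307]]
wood 1052 [399.1 194. ] [[ 0.548 -0.228]]
wood 381 [263.7 161.9] [[0.62  0.077]]
wood 53 [192.5 157.5] [[0.629 0.238]]
wood 495 [172.5 184.7] [[0.567 0.28 ]]
wood 42 [226.  193.6] [[0.547 0.161]]
wood 70 [114.6 207.1] [[0.516 0.404]]
wood 73 [271.6 212. ] [[0.506 0.059]]
wood 64 [210.2 221.7] [[0.484 0.195]]
wood 525 [ 95.1 236.9] [[0.45  0.442]]
wood 510 [260.4 243.7] [[0.436 0.083]]
wood 586 [198.9 257.5] [[0.406 0.217]]
wood 696 [364.2 252.6] [[ 0.417 -0.146]]
wood 326 [466.5 252.6] [[ 0.418 -0.372]]
wood 97 [238.4 261.7] [[0.397 0.131]]
wood 206 [307.1 262.2] [[ 0.396 -0.02 ]]
wood 465 [107.1 267.2] [[0.385 0.412]]
wood 1163 [364.7 290.8] [[ 0.334 -0.145]]
wood 94 [239.1 273.1] [[0.372 0.129]]
wood 445 [160.3 293.7] [[0.329 0.297]]
[ 14 129 198]
[ 14 130 196]
[ 14 128 199]
[ 12 144 152]
[ 14 129 191]
[ 85 161 155]
```

View pics/crop0.png

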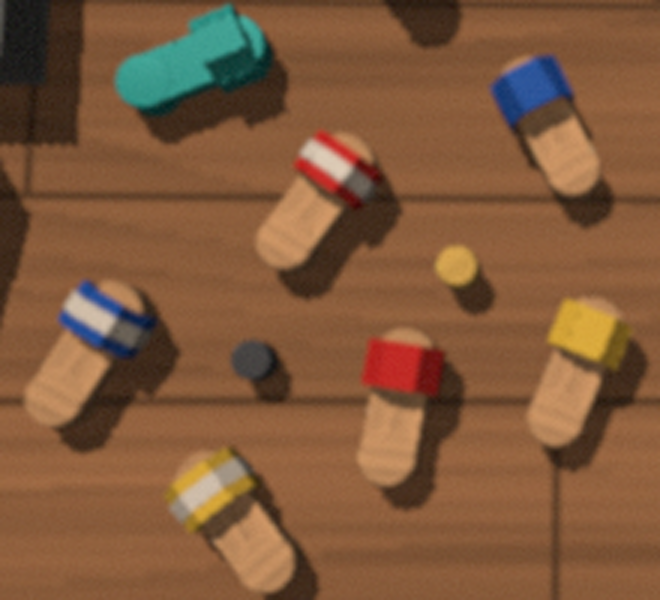

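```bash
cat >> h.py <<'E'
def mask2(im,col):
    h=cv2.cvtColor(im,cv2.COLOR_BGR2HSV).astype(int); H,S,V=h[...,0],h[...,1],h[...,2]
    if col=='yellow': m=(H>19)&(H<32)&(S>180)&(V>110)
    elif col=='wood': m=(H>10)&(H<19)&(S>70)&(S<160)&(V>165)
    elif col=='blue': m=(H>105)&(H<128)&(S>140)&(V>60)
    else: return mask(im,col)
    return (m*255).astype(np.uint8)
E
python3 - <<'E'
from h import *
im=cv2.imread('pics/top0.png')
W=blobs(mask2(im,'wood'),100)
for c,wp in(('red',(198,257)),('yellow',(261,243)),('blue',(265,160))):
    B=[b for b in blobs(mask2(im,c),40)]
    w=min(W,key=lambda b:np.hypot(*(b[1]-wp)))
    b=min(B,key=lambda b:np.hypot(*(b[1]-w[1])))
    wpts=onto('top',np.argwhere(w[2])[:,::-1],.03); bpts=onto('top',np.argwhere(b[2])[:,::-1],.046)
    wc=wpts.mean(0);bc=bpts.mean(0)
    u=bc-wc;u/=np.hypot(*u);v=np.array([-u[1],u[0]])
    s=(wpts-wc)@u; sb=(bpts-wc)@u; lv=(wpts-wc)@v; lb=(bpts-wc)@v
    # axis along wood only, waist part
    O=wc+u*(s.min()-.0005+.058)
    print(c,w[0],b[0],'yaw',np.degrees(np.arctan2(u[1],u[0])).round(1),'O',O.round(4),'bandx',((sb.min(),sb.max())-s.min()-.058).round(3),'woodx',s.max()-s.min()-.058,'wv',lv.min().round(3),lv.max().round(3),'bv',lb.min().round(3),lb.max().round(3),'grip(-10)',(O-.01*u).round(4), 'band-est O',(bc-.029*u).round(4))
    # pad
    p=max(B,key=lambda b:b[0]) 
    cnt=onto('top',np.argwhere(p[2])[:,::-1],.008).astype(np.float32)*1000
    print('  pad',p[0],cv2.minAreaRect(cnt), cnt.mean(0))
cv2.imwrite('pics/m.png',mask2(im,'wood'))
o,_=rays('top',[(0,0)]);print(o)
E
```

```text
red 435 371 yaw -12.7 O [0.4352 0.2006] bandx [0.008 0.042] woodx 0.000238390684158242 wv -0.021 0.02 bv -0.028 0.027 grip(-10) [0.4255 0.2028] band-est O [0.432  0.2013]
  pad 1874 ((508.2637939453125, -310.30474853515625), (73.87810516357422, 134.80052185058594), 61.9990348815918) [ 507.60095 -310.16904]
yellow 444 309 yaw -21.7 O [0.4614 0.071 ] bandx [0.009 0.042] woodx 0.002984697870427176 wv -0.02 0.019 bv -0.027 0.025 grip(-10) [0.4521 0.0747] band-est O [0.4588 0.072 ]
  pad 1802 ((589.2217407226562, -155.9847412109375), (74.90497589111328, 133.9366912841797), 62.401832580566406) [ 588.7708  -156.11809]
blue 352 296 yaw 29.8 O [0.6463 0.0926] bandx [0.007 0.041] woodx -0.006484287882437968 wv -0.02 0.02 bv -0.025 0.025 grip(-10) [0.6376 0.0877] band-est O [0.6434 0.091 ]
  pad 1808 ((548.6388549804688, -233.40509033203125), (73.3653793334961, 133.04383850097656), 62.3423957824707) [ 548.08307 -232.89337]
[0.41325578 0.06270588 0.89971302]
```

```bash
cat >> h.py <<'E'
from scipy.spatial.transform import Rotation as Ro
def plan(*wps):
    s=read_state(); R=Ro.from_euler('xyz',s['ee_rot']); p=s['position']
    print('now t',s['time_s'],p.round(4),np.degrees(s['ee_rot']).round(2),'g',round(s['grip_width'],3),'F',s['ft_force'].round(1))
    for x,y,z,yaw in wps:
        T=Ro.from_euler('xyz',[180,0,yaw],degrees=True)
        print('rot',np.degrees((R.inv()*T).as_rotvec()).round(1),'shift',(R.inv().apply(np.array([x,y,z])-p)*1000).round(1))
E
python3 - <<'E'
from h import *
plan((.4258,.2028,.12,167.3),(.4258,.2028,.03,167.3),(.4258,.2028,.0,167.3))
im=cv2.imread('pics/scene0.png')
for O,yaw in(((.4336,.201),-12.7),((.460,.0715),-21.7),((.645,.092),29.8)):
    u=np.array([np.cos(np.radians(yaw)),np.sin(np.radians(yaw))]);v=np.array([-u[1],u[0]]);O=np.array(O)
    P=[np.r_[O+a*u+b*v,.03] for a,b in((-.037,-.02),(-.037,.02),(.01,.02),(.01,-.02))]
    Q=[np.r_[O+a*u+b*v,.05] for a,b in((.012,-.0275),(.012,.0275),(.046,.0275),(.046,-.0275))]
    for S in(P,Q): cv2.polylines(im,[(proj('scene',S)*16).astype(int).astype(np.int32)],True,(0,255,0),1,cv2.LINE_AA,4)
for c in((508.2,-310.3),(548.6,-233.4),(589,-156)):
    cv2.circle(im,tuple(proj('scene',(c[0]/1e3,c[1]/1e3,.008))[0].astype(int)),2,(0,0,0),-1)
cv2.imwrite('pics/ov.png',cv2.resize(im[120:370,140:410],None,fx=2.4,fy=2.4,interpolation=cv2.INTER_CUBIC))
E
```

```text
now t 0.1 [0.1746 0.5474 0.2305] [-1.7991e+02 -2.0000e-02  1.6230e+02] g 0.997 F [ 0.6 -0.1 -0.2]
rot [-0.1 -0.  -5. ] shift [-344.1 -251.8  110.8]
rot [-0.1 -0.  -5. ] shift [-344.1 -251.6  200.8]
rot [-0.1 -0.  -5. ] shift [-344.1 -251.6  230.8]
```

View pics/ov.png

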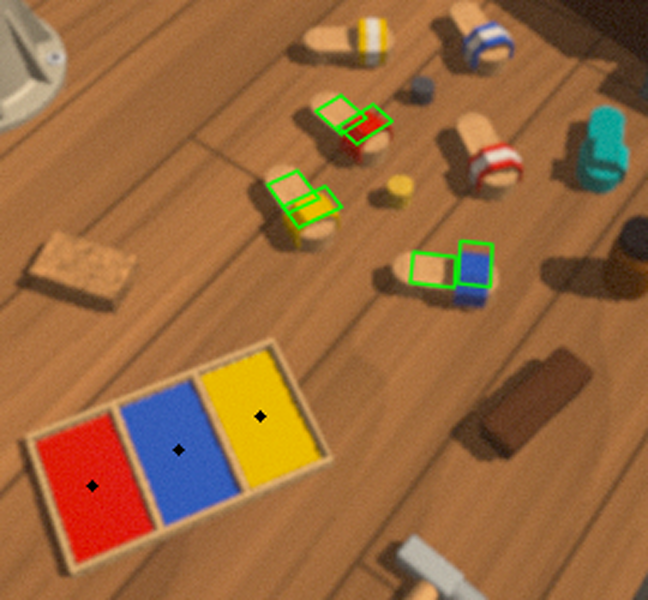

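```bash
python3 -m handwheel '[[[0,0,-5],[-344,-252,110],0.6],[[0,0,-5],[-344,-252,110],0.6],[[0,0,-5],[-344,-252,110],0.6],[[0,0,-5],[-344,-252,110],0.6],[[0,0,-5],[-344,-252,110],0.6],[[0,0,-5],[-344,-252,110],0.6],[[0,0,-5],[-344,-252,110],0.6],[[0,0,-5],[-344,-252,110],0.6],[[0,0,-5],[-344,-252,110],0.6],[[0,0,-5],[-344,-252,110],0.6],[[0,0,-5],[-344,-252,110],0.6],[[0,0,-5],[-344,-252,110],0.6]]' 50
python3 - <<'E'
from h import *
plan((.4258,.2028,.04,167.3),(.4258,.2028,.0,167.3))
cv2.imwrite("pics/t1.png",grab_frame("top")); im=grab_frame("scene")
cv2.imwrite("pics/s1.png",cv2.resize(im[80:330,140:410],None,fx=2.4,fy=2.4,interpolation=cv2.INTER_CUBIC))
E
```

```text
time_s: 1.3
position: [0.4253, 0.2038, 0.1213]
ee_rot: [3.141, -0.001, 2.921]
ft_force: [-0.2, 0.0, -0.4]
grip_width: 0.803
now t 1.3 [0.4253 0.2038 0.1213] [ 1.7999e+02 -4.0000e-02  1.6735e+02] g 0.803 F [-0.2  0.  -0.4]
rot [ 0. -0.  0.] shift [-0.8 -0.9 81.3]
rot [ 0. -0.  0.] shift [ -0.8  -0.9 121.3]
```

View pics/s1.png

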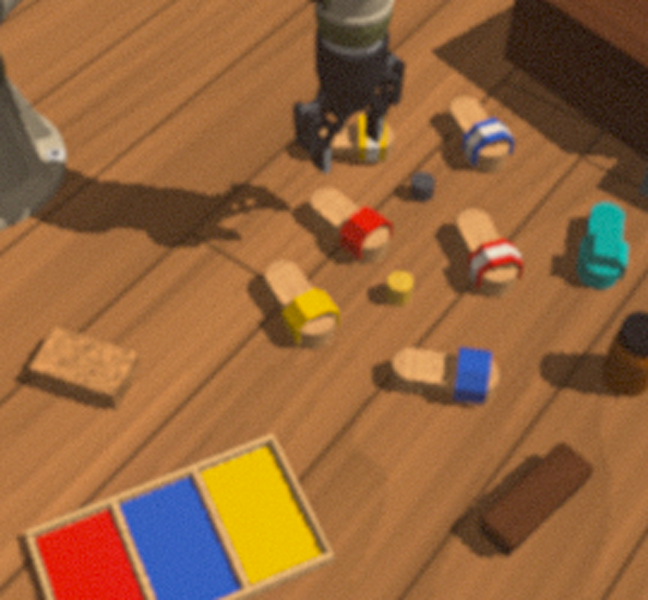

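The gripper hovers above the red clog's waist, with its jaws across the axis. I'll descend and close.

```bash
python3 -m handwheel '[[[0,0,0],[-1,-1,45],0.6],[[0,0,0],[-1,-1,80],0.6],[[0,0,0],[-1,-1,105],0.6],[[0,0,0],[-1,-1,121],0.6],[[0,0,0],[-1,-1,121],0.6],[[0,0,0],[-1,-1,121],0.6]]' 50 && python3 -m handwheel '[[[0,0,0],[0,0,0],-0.5],[[0,0,0],[0,0,0],-0.5],[[0,0,0],[0,0,0],-0.5],[[0,0,0],[0,0,0],-0.5],[[0,0,0],[0,0,0],-0.5],[[0,0,0],[0,0,0],-0.5],[[0,0,0],[0,0,0],-0.5]]' 50
python3 - <<'E'
from h import *
cv2.imwrite("pics/t2.png",grab_frame("top")); im=grab_frame("scene")
cv2.imwrite("pics/s2.png",cv2.resize(im[80:330,140:410],None,fx=2.4,fy=2.4,interpolation=cv2.INTER_CUBIC))
E
```

```text
time_s: 2.0
position: [0.4264, 0.2029, 0.0007]
ee_rot: [3.142, -0.0, 2.922]
ft_force: [-0.4, -0.2, 0.2]
grip_width: 0.803
time_s: 2.7
position: [0.4279, 0.2027, 0.0019]
ee_rot: [3.139, 0.002, 2.92]
ft_force: [0.2, 1.0, 5.1]
grip_width: 0.466
```

View pics/s2.png

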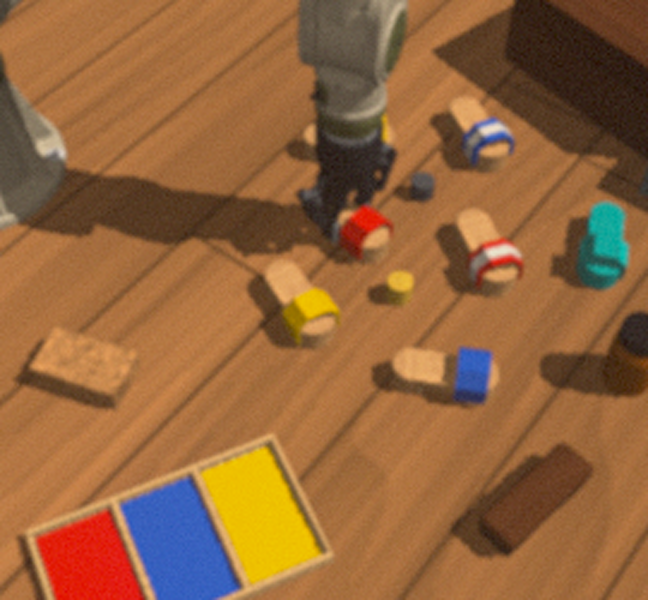

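```bash
python3 -m handwheel '[[[0,0,0],[0,0,-40],-0.5],[[0,0,0],[0,0,-80],-0.5],[[0,0,0],[0,0,-120],-0.5],[[0,0,0],[0,0,-120],-0.5],[[0,0,0],[0,0,-120],-0.5]]' 50
python3 - <<'E'
from h import *
plan((.5012,-.3066,.12,152.3))
E
```

```text
time_s: 3.3
position: [0.4278, 0.2023, 0.1218]
ee_rot: [3.14, 0.003, 2.92]
ft_force: [0.2, -0.8, -1.2]
grip_width: 0.462
now t 3.3 [0.4278 0.2023 0.1218] [179.89   0.19 167.3 ] g 0.462 F [ 0.2 -0.8 -1.2]
rot [ 0.1  0.2 15. ] shift [-183.5 -480.3    1.5]
```

```bash
python3 -m handwheel '[[[0,0,1],[-10,-26,1],-0.5],[[0,0,3],[-26,-69,1],-0.5],[[0,0,5],[-43,-112,1],-0.5],[[0,0,7],[-60,-155,1],-0.5],[[0,0,8],[-76,-198,1],-0.5],[[0,0,9],[-93,-241,1],-0.5],[[0,0,11],[-110,-284,1],-0.5],[[0,0,12],[-127,-330,1],-0.5],[[0,0,13],[-145,-377,1],-0.5],[[0,0,14],[-162,-422,1],-0.5],[[0,0,15],[-176,-460,1],-0.5],[[0,0,15],[-183,-480,1],-0.5]]' 50; python3 -m handwheel '[[[0,0,0],[0,0,0],-0.5],[[0,0,0],[0,0,0],-0.5]]'
python3 - <<'E'
from h import *
plan((.5012,-.3066,.011,152.3))
t=grab_frame("top");cv2.imwrite("pics/t3.png",t); im=grab_frame("scene")
cv2.imwrite("pics/s3.png",np.hstack([cv2.resize(im[130:380,100:300],None,fx=2,fy=2),cv2.resize(t[130:280,330:480],(400,500)[::1] if 0 else (400,500))]))
for n,i in(('top',t),('scene',im)):
  for a,p,l in blobs(mask2(i,'red'),30): print(n,a,p.round(1),onto(n,p,.165).round(3))
E
```

```text
time_s: 4.5
position: [0.499, -0.3096, 0.1171]
ee_rot: [-3.142, -0.002, 2.655]
ft_force: [-0.3, 1.2, -0.8]
grip_width: 0.464
time_s: 4.7
position: [0.4985, -0.3058, 0.1173]
ee_rot: [3.14, -0.004, 2.657]
ft_force: [0.5, -0.8, -1.8]
grip_width: 0.46
now t 4.7 [ 0.4985 -0.3058  0.1173] [179.93  -0.21 152.25] g 0.46 F [ 0.5 -0.8 -1.8]
rot [ 0.1 -0.2 -0.1] shift [ -3.2   0.5 106.3]
top 54 [189.7 160.4] [[0.59  0.215]]
top 56 [180.6 168.4] [[0.574 0.232]]
top 1408 [427.7 215.4] [[ 0.487 -0.235]]
top 140 [463.  185.8] [[ 0.544 -0.305]]
scene 101 [231.4   9.6] [[-0.073  0.575]]
scene 120 [211.3  16.2] [[-0.099  0.502]]
scene 31 [347.7 189.2] [[0.658 0.145]]
scene 1501 [178.9 323.2] [[ 0.576 -0.344]]
scene 186 [101.5 328.5] [[ 0.465 -0.441]]
```

View pics/s3.png

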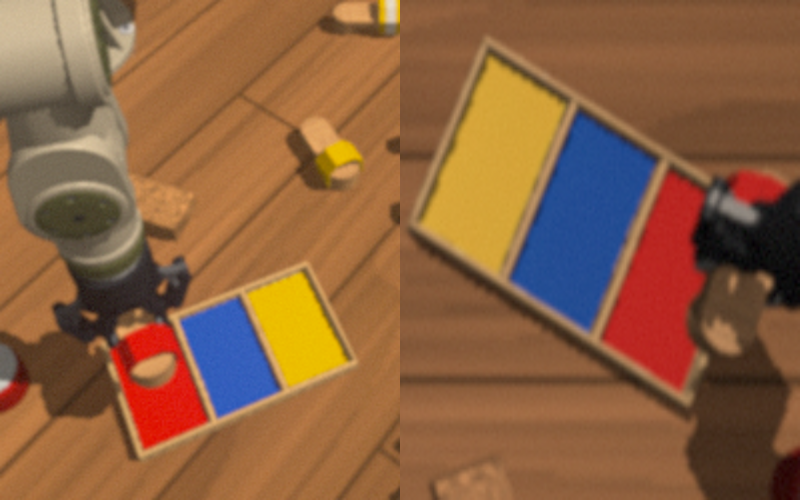

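```bash
python3 -m handwheel '[[[0,0,0],[-3,0,30],-0.5],[[0,0,0],[-3,0,60],-0.5],[[0,0,0],[-3,0,80],-0.5],[[0,0,0],[-3,0,90],-0.5],[[0,0,0],[-3,0,95],-0.5],[[0,0,0],[-3,0,95],-0.5],[[0,0,0],[-3,0,95],-0.5]]'
python3 - <<'E'
from h import *
plan((.5012,-.3066,.01,152.3))
t=grab_frame("top"); im=grab_frame("scene")
cv2.imwrite("pics/s4.png",np.hstack([cv2.resize(im[200:380,100:260],(480,540)),cv2.resize(t[130:280,330:480],(320,540))]))
E
```

```text
time_s: 5.5
position: [0.5032, -0.3081, 0.0254]
ee_rot: [-3.141, 0.002, 2.659]
ft_force: [0.1, 0.1, -1.2]
grip_width: 0.459
now t 5.5 [ 0.5032 -0.3081  0.0254] [-1.7999e+02  1.0000e-01  1.5233e+02] g 0.459 F [ 0.1  0.1 -1.2]
rot [-0.   0.1  0. ] shift [ 2.5  0.4 15.4]
```

View pics/s4.png

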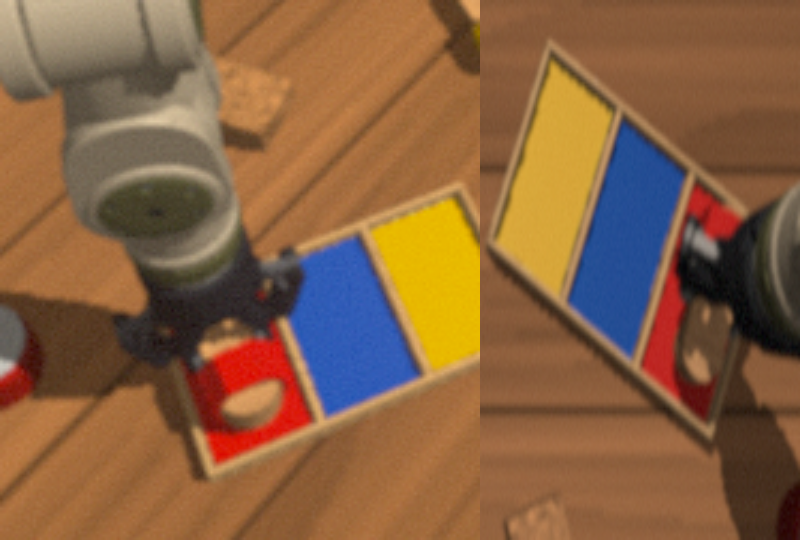

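```bash
python3 -m handwheel '[[[0,0,0],[1,0,6],-0.5],[[0,0,0],[1,0,11],-0.5],[[0,0,0],[1,0,14],-0.5],[[0,0,0],[1,0,14],-0.5],[[0,0,0],[1,0,14],-0.5]]'
python3 - <<'E'
from h import *
plan((.5012,-.3066,.01,152.3))
E
```

```text
time_s: 6.1
position: [0.5014, -0.3073, 0.01]
ee_rot: [3.141, -0.0, 2.658]
ft_force: [0.2, 0.7, 0.5]
grip_width: 0.463
now t 6.1 [ 0.5014 -0.3073  0.01  ] [ 1.7999e+02 -2.0000e-02  1.5230e+02] g 0.463 F [0.2 0.7 0.5]
rot [ 0. -0.  0.] shift [0.5 0.6 0. ]
```

```bash
python3 -m handwheel '[[[0,0,0],[0,0,0],0.1],[[0,0,0],[0,0,0],0.1],[[0,0,0],[0,0,0],0.1],[[0,0,0],[0,0,0],0.1],[[0,0,0],[0,0,-10],0.1],[[0,0,0],[0,0,-30],0.1],[[0,0,0],[0,0,-70],0.1],[[0,0,0],[0,0,-110],0.1],[[0,0,0],[0,0,-140],0.6],[[0,0,0],[0,0,-140],0.6],[[0,0,0],[0,0,-140],0.6]]'
python3 - <<'E'
from h import *
plan((.4526,.0745,.12,158.3))
E
```

```text
time_s: 7.2
position: [0.5021, -0.3078, 0.1517]
ee_rot: [-3.141, 0.003, 2.658]
ft_force: [-0.2, 0.6, -0.2]
grip_width: 0.8
now t 7.2 [ 0.5021 -0.3078  0.1517] [-1.7998e+02  1.5000e-01  1.5231e+02] g 0.8 F [-0.2  0.6 -0.2]
rot [-0.   0.1 -6. ] shift [221.5 315.5  31. ]
```

```bash
python3 -m handwheel '[[[0,0,-1],[20,28,10],0.6],[[0,0,-2],[48,68,20],0.6],[[0,0,-3],[76,108,31],0.6],[[0,0,-4],[104,148,31],0.6],[[0,0,-5],[132,188,31],0.6],[[0,0,-6],[160,228,31],0.6],[[0,0,-6],[188,268,31],0.6],[[0,0,-6],[210,300,31],0.6],[[0,0,-6],[221,315,31],0.6],[[0,0,-6],[221,315,31],0.6],[[0,0,-6],[221,315,31],0.6]]'
python3 - <<'E'
from h import *
plan((.4526,.0745,.0025,158.3))
t=grab_frame("top"); im=grab_frame("scene")
cv2.imwrite('pics/t5.png',t)
cv2.imwrite("pics/s5.png",np.hstack([cv2.resize(im[130:380,130:350],(480,540)),cv2.resize(t[130:280,330:480],(320,540)) ]))
E
```

```text
time_s: 8.3
position: [0.4513, 0.0743, 0.1183]
ee_rot: [-3.141, -0.002, 2.764]
ft_force: [0.1, -0.1, 0.1]
grip_width: 0.801
now t 8.3 [0.4513 0.0743 0.1183] [-1.7994e+02 -1.0000e-01  1.5837e+02] g 0.801 F [ 0.1 -0.1  0.1]
rot [-0.1 -0.1  0.1] shift [ -1.3   0.8 115.8]
```

View pics/s5.png

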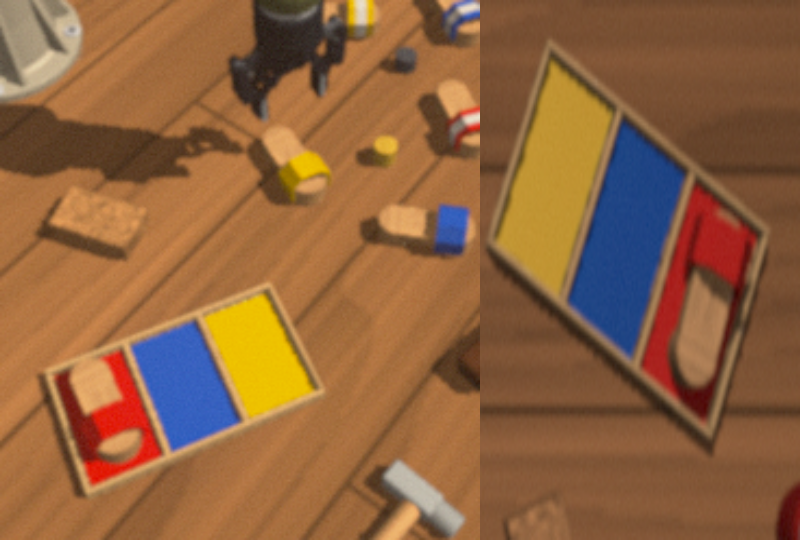

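The red clog lies flat in the red compartment. I'll measure its offset.

```bash
cat > chk.py <<'E'
from h import *
import sys
def chk(im,c,pad,n='top',z=.008,H=.03):
    w=[b for b in blobs(mask2(im,'wood'),80)]
    e=proj(n,(pad[0]-.885*.035,pad[1]+.465*.035,z+H))[0]
    w=min(w,key=lambda b:np.hypot(*(b[1]-e)))
    P=onto(n,np.argwhere(w[2])[:,::-1],z+H)
    u=np.array([.885,-.465]);v=np.array([.465,.885])
    d=P-pad; s=d@u; l=d@v
    # centreline slope over wood
    k=np.polyfit(s,l,1)
    print(n,c,w[0],'origin along',(s.min()-.0005+.058).round(4),'across range',l.min().round(4),l.max().round(4),'mid',((l.min()+l.max())/2).round(4),'mean',l.mean().round(4),'woodlen',(s.max()-s.min()).round(3),'slope',k[0].round(3))
PADS=dict(red=(.5083,-.3103),blue=(.5486,-.2334),yellow=(.589,-.156))
E
python3 - <<'E'
from chk import *
im=cv2.imread('pics/t5.png'); chk(im,'red',np.array(PADS['red']))
cv2.imwrite('pics/z.png',cv2.resize(im[170:260,380:480],None,fx=6,fy=6,interpolation=cv2.INTER_CUBIC))
E
```

```text
top red 309 origin along 0.0076 across range -0.0191 0.018 mid -0.0005 mean -0.0007 woodlen 0.049 slope -0.027
```

View pics/z.png

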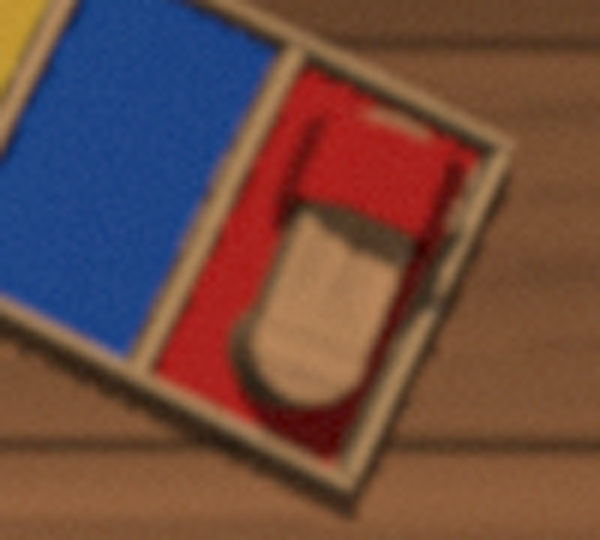

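```bash
python3 -m handwheel '[[[0,0,0],[-1,1,45],0.6],[[0,0,0],[-1,1,80],0.6],[[0,0,0],[-1,1,105],0.6],[[0,0,0],[-1,1,115],0.6],[[0,0,0],[-1,1,115],0.6],[[0,0,0],[-1,1,115],0.6]]' 50 && python3 -m handwheel '[[[0,0,0],[0,0,0],-0.5],[[0,0,0],[0,0,0],-0.5],[[0,0,0],[0,0,0],-0.5],[[0,0,0],[0,0,0],-0.5],[[0,0,0],[0,0,0],-0.5],[[0,0,0],[0,0,0],-0.5],[[0,0,0],[0,0,0],-0.5]]' 50 && python3 -m handwheel '[[[0,0,0],[0,0,-40],-0.5],[[0,0,0],[0,0,-80],-0.5],[[0,0,0],[0,0,-120],-0.5],[[0,0,0],[0,0,-120],-0.5],[[0,0,0],[0,0,-120],-0.5]]' 50
python3 - <<'E'
from h import *
u=np.array([.885,-.465]); p=np.array([.589,-.156])-.011*u; print(p)
plan((*p,.12,152.3))
E
```

```text
time_s: 9.0
position: [0.4544, 0.0742, 0.005]
ee_rot: [3.141, 0.001, 2.762]
ft_force: [-0.2, -0.6, 0.1]
grip_width: 0.803
time_s: 9.7
position: [0.4549, 0.0747, 0.0058]
ee_rot: [3.141, 0.003, 2.763]
ft_force: [-0.1, -0.9, 6.4]
grip_width: 0.46
time_s: 10.2
position: [0.4545, 0.0749, 0.1257]
ee_rot: [3.14, 0.003, 2.763]
ft_force: [-0.0, 0.5, -0.9]
grip_width: 0.46
[ 0.579265 -0.150885]
now t 10.2 [0.4545 0.0749 0.1257] [179.92   0.19 158.32] g 0.46 F [-0.   0.5 -0.9]
rot [0.1 0.2 6. ] shift [-199.3 -163.8    6.1]
```

```bash
python3 - <<'E'
from chk import *
u=np.array([.885,-.465]);v=np.array([.465,.885])
for px,z,exp in(((429,204),.058,12),((449.2,210),.058,12),((446,188),.038,58),((429.5,237.5),.038,-58),((421,226),.02,-50)):
    d=onto('top',px,z)[0]-PADS['red']; print(px,exp,(d@u*1000).round(1),(d@v*1000).round(1))
c=[(np.array(PADS['red'])+a*u+b*v).tolist()+[z] for a,b,z in((.07,.041,.018),(.07,-.041,.018),(-.07,-.041,.018),(-.07,.041,.018))]
print(((proj('top',c)-[380,170])*6).round())
E
```

```text
(429, 204) 12 -0.5 30.8
(449.2, 210) 12 8.2 -13.4
(446, 188) 58 56.1 6.5
(429.5, 237.5) -58 -61.2 -7.7
(421, 226) -50 -42.7 14.0
[[306.  44.]
 [502. 143.]
 [346. 470.]
 [148. 367.]]
```

```bash
python3 -m handwheel '[[[0,0,1],[-14,-11,0],-0.5],[[0,0,2],[-40,-33,0],-0.5],[[0,0,3],[-70,-58,0],-0.5],[[0,0,4],[-105,-87,0],-0.5],[[0,0,5],[-140,-115,0],-0.5],[[0,0,6],[-170,-140,0],-0.5],[[0,0,6],[-192,-157,0],-0.5],[[0,0,6],[-202,-165,0],-0.5],[[0,0,6],[-202,-165,0],-0.5],[[0,0,6],[-202,-165,0],-0.5]]'
python3 - <<'E'
from h import *
plan((.5819,-.1523,.12,152.3))
t=grab_frame("top"); im=grab_frame("scene")
cv2.imwrite("pics/s6.png",np.hstack([cv2.resize(im[180:380,130:310],(480,540)),cv2.resize(t[130:280,330:480],(320,540)) ]))
E
```

```text
time_s: 11.2
position: [0.5789, -0.152, 0.1231]
ee_rot: [3.141, -0.003, 2.659]
ft_force: [-0.3, 0.5, -0.5]
grip_width: 0.46
now t 11.2 [ 0.5789 -0.152   0.1231] [179.99  -0.18 152.33] g 0.46 F [-0.3  0.5 -0.5]
rot [ 0.  -0.2  0. ] shift [-2.8  1.1  3.1]
```

View pics/s6.png

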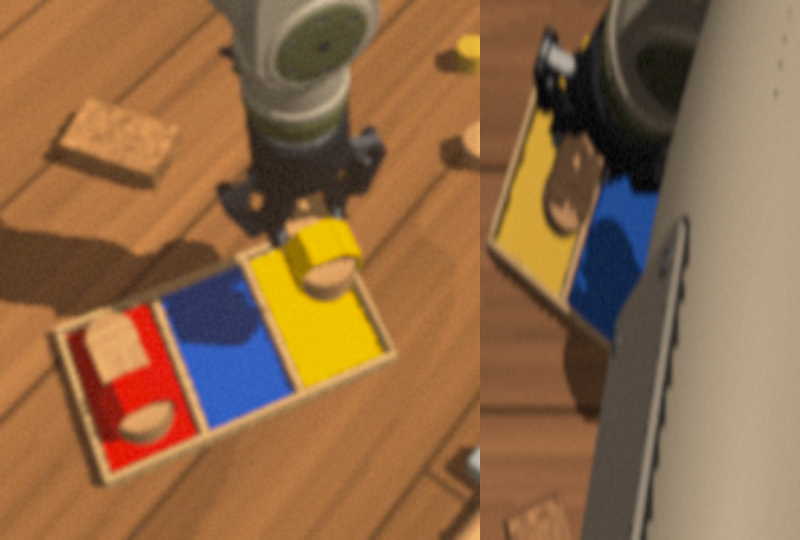

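```bash
python3 -m handwheel '[[[0,0,0],[-2,0,30],-0.5],[[0,0,0],[-2,0,60],-0.5],[[0,0,0],[-2,0,80],-0.5],[[0,0,0],[-2,0,92],-0.5],[[0,0,0],[-2,0,97],-0.5],[[0,0,0],[-2,0,97],-0.5],[[0,0,0],[-2,0,97],-0.5]]'
python3 - <<'E'
from h import *
plan((.5819,-.1523,.0133,152.3))
E
```

```text
time_s: 12.0
position: [0.5828, -0.1542, 0.0284]
ee_rot: [3.141, 0.002, 2.659]
ft_force: [0.1, -0.2, -0.5]
grip_width: 0.455
now t 12.0 [ 0.5828 -0.1542  0.0284] [1.7998e+02 1.0000e-01 1.5233e+02] g 0.455 F [ 0.1 -0.2 -0.5]
rot [0.  0.1 0. ] shift [ 1.7  1.2 15.1]
```

```bash
python3 -m handwheel '[[[0,0,0],[1,1,6],-0.5],[[0,0,0],[1,1,11],-0.5],[[0,0,0],[1,1,15],-0.5],[[0,0,0],[1,1,15],-0.5],[[0,0,0],[1,1,15],-0.5]]' && python3 -m handwheel '[[[0,0,0],[0,0,0],0.1],[[0,0,0],[0,0,0],0.1],[[0,0,0],[0,0,0],0.1],[[0,0,0],[0,0,0],0.1],[[0,0,0],[0,0,-10],0.1],[[0,0,0],[0,0,-30],0.1],[[0,0,0],[0,0,-70],0.1],[[0,0,0],[0,0,-110],0.1],[[0,0,0],[0,0,-140],0.6],[[0,0,0],[0,0,-140],0.6],[[0,0,0],[0,0,-140],0.6]]'
python3 - <<'E'
from h import *
u=np.array([np.cos(np.radians(29.8)),np.sin(np.radians(29.8))])
p=np.array([.645,.092])-.008*u; print(p)
plan((*p,.12,209.8))
t=grab_frame("top"); cv2.imwrite('pics/t7.png',t)
E
```

```text
time_s: 12.5
position: [0.5817, -0.1528, 0.0138]
ee_rot: [3.141, 0.001, 2.658]
ft_force: [-4.7, 1.1, 10.7]
grip_width: 0.462
time_s: 13.6
position: [0.5822, -0.153, 0.1536]
ee_rot: [3.141, 0.002, 2.658]
ft_force: [-1.1, -1.1, -0.3]
grip_width: 0.801
[0.63805788 0.08802421]
now t 13.6 [ 0.5822 -0.153   0.1536] [1.7998e+02 1.4000e-01 1.5231e+02] g 0.801 F [-1.1 -1.1 -0.3]
rot [ -0.1   0.1 -57.5] shift [ 62.6 239.4  33.5]
```

```bash
python3 -m handwheel '[[[0,0,-8],[9,34,10],0.6],[[0,0,-16],[18,68,20],0.6],[[0,0,-24],[27,102,33],0.6],[[0,0,-32],[36,136,33],0.6],[[0,0,-40],[45,170,33],0.6],[[0,0,-48],[54,204,33],0.6],[[0,0,-54],[60,230,33],0.6],[[0,0,-57.5],[63,239,33],0.6],[[0,0,-57.5],[63,239,33],0.6],[[0,0,-57.5],[63,239,33],0.6],[[0,0,-57.5],[63,239,33],0.6]]'
python3 - <<'E'
from h import *
plan((.6381,.088,.004,209.8))
t=grab_frame("top"); im=grab_frame("scene")
cv2.imwrite('pics/t8.png',t); cv2.imwrite('pics/s8f.png',im)
cv2.imwrite("pics/s8.png",np.hstack([cv2.resize(im[150:380,130:380],(480,540)),cv2.resize(t[130:280,330:480],(320,540)) ]))
E
```

```text
time_s: 14.75
position: [0.6362, 0.0873, 0.1185]
ee_rot: [3.141, -0.001, -2.623]
ft_force: [-0.2, 0.1, -0.1]
grip_width: 0.801
now t 14.75 [0.6362 0.0873 0.1185] [ 1.7996e+02 -8.0000e-02 -1.5031e+02] g 0.801 F [-0.2  0.1 -0.1]
rot [ 0.  -0.1 -0.1] shift [ -2.2  -0.3 114.5]
```

View pics/s8.png

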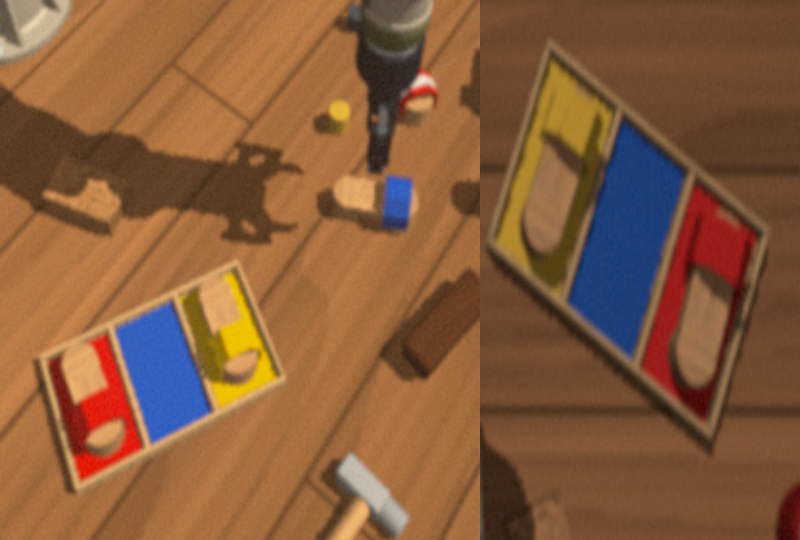

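```bash
python3 -m handwheel '[[[0,0,0],[0,0,45],0.6],[[0,0,0],[0,0,80],0.6],[[0,0,0],[0,0,105],0.6],[[0,0,0],[0,0,115],0.6],[[0,0,0],[0,0,115],0.6],[[0,0,0],[0,0,115],0.6]]' 50 && python3 -m handwheel '[[[0,0,0],[0,0,0],-0.5],[[0,0,0],[0,0,0],-0.5],[[0,0,0],[0,0,0],-0.5],[[0,0,0],[0,0,0],-0.5],[[0,0,0],[0,0,0],-0.5],[[0,0,0],[0,0,0],-0.5],[[0,0,0],[0,0,0],-0.5]]' 50 && python3 -m handwheel '[[[0,0,0],[0,0,-40],-0.5],[[0,0,0],[0,0,-80],-0.5],[[0,0,0],[0,0,-120],-0.5],[[0,0,0],[0,0,-120],-0.5],[[0,0,0],[0,0,-120],-0.5]]' 50
python3 - <<'E'
from h import *
u=np.array([.885,-.465]); p=np.array([.5486,-.2334])-.008*u; print(p)
plan((*p,.12,152.3))
E
```

```text
time_s: 15.45
position: [0.6379, 0.0878, 0.0056]
ee_rot: [-3.141, 0.002, -2.622]
ft_force: [0.4, 0.1, 0.6]
grip_width: 0.804
time_s: 16.15
position: [0.6385, 0.0882, 0.0064]
ee_rot: [-3.14, 0.003, -2.621]
ft_force: [-0.3, -0.1, 5.8]
grip_width: 0.457
time_s: 16.65
position: [0.6378, 0.0882, 0.126]
ee_rot: [-3.14, 0.003, -2.621]
ft_force: [0.1, 0.2, -0.8]
grip_width: 0.459
[ 0.54152 -0.22968]
now t 16.65 [0.6378 0.0882 0.126 ] [-179.91    0.18 -150.18] g 0.459 F [ 0.1  0.2 -0.8]
rot [ 0.   0.2 57.5] shift [ 241.7 -227.9    5.7]
```

```bash
python3 -m handwheel '[[[0,0,6],[20,-19,0],-0.5],[[0,0,12],[48,-45,0],-0.5],[[0,0,18],[76,-72,0],-0.5],[[0,0,24],[104,-98,0],-0.5],[[0,0,30],[132,-124,0],-0.5],[[0,0,36],[160,-151,0],-0.5],[[0,0,42],[188,-177,0],-0.5],[[0,0,48],[212,-200,0],-0.5],[[0,0,54],[232,-218,0],-0.5],[[0,0,57.5],[242,-228,0],-0.5],[[0,0,57.5],[242,-228,0],-0.5],[[0,0,57.5],[242,-228,0],-0.5]]'
python3 - <<'E'
from h import *
plan((.5415,-.2297,.03,152.3))
t=grab_frame("top"); im=grab_frame("scene")
cv2.imwrite("pics/s9.png",np.hstack([cv2.resize(im[180:380,130:310],(480,540)),cv2.resize(t[130:280,330:480],(320,540)) ]))
E
```

```text
time_s: 17.85
position: [0.5393, -0.2294, 0.1228]
ee_rot: [3.141, -0.003, 2.659]
ft_force: [-0.3, -0.8, -0.3]
grip_width: 0.456
now t 17.85 [ 0.5393 -0.2294  0.1228] [ 1.7996e+02 -1.6000e-01  1.5234e+02] g 0.456 F [-0.3 -0.8 -0.3]
rot [ 0.  -0.2  0. ] shift [-2.4  0.7 92.8]
```

View pics/s9.png

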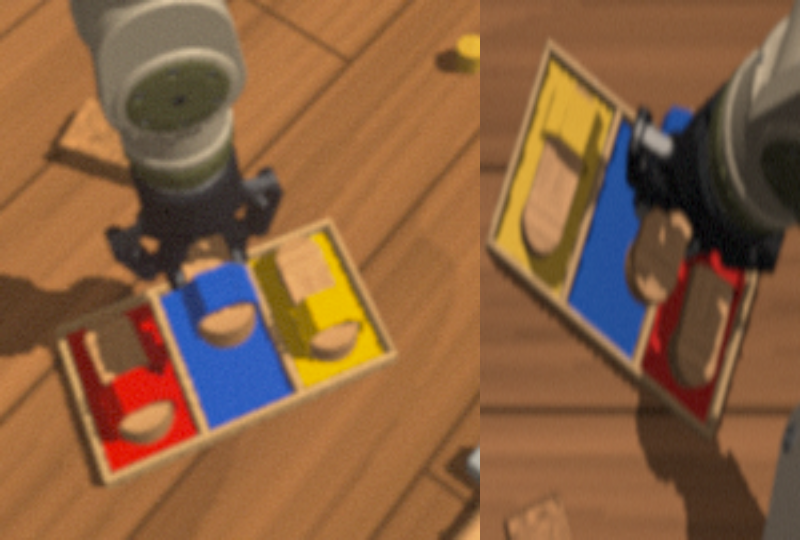

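```bash
python3 -m handwheel '[[[0,0,0],[0,0,30],-0.5],[[0,0,0],[0,0,60],-0.5],[[0,0,0],[0,0,80],-0.5],[[0,0,0],[0,0,90],-0.5],[[0,0,0],[0,0,93],-0.5],[[0,0,0],[0,0,93],-0.5],[[0,0,0],[0,0,93],-0.5]]'
python3 - <<'E'
from h import *
plan((.5415,-.2297,.014,152.3))
E
```

```text
time_s: 18.65
position: [0.5412, -0.2302, 0.0325]
ee_rot: [-3.142, 0.002, 2.659]
ft_force: [0.6, -0.4, -0.6]
grip_width: 0.457
now t 18.65 [ 0.5412 -0.2302  0.0325] [-1.8000e+02  1.2000e-01  1.5234e+02] g 0.457 F [ 0.6 -0.4 -0.6]
rot [-0.   0.1  0. ] shift [-0.   0.6 18.5]
```

```bash
python3 -m handwheel '[[[0,0,0],[0,1,7],-0.5],[[0,0,0],[0,1,14],-0.5],[[0,0,0],[0,1,18],-0.5],[[0,0,0],[0,1,18],-0.5],[[0,0,0],[0,1,18],-0.5]]' && python3 -m handwheel '[[[0,0,0],[0,0,0],0.1],[[0,0,0],[0,0,0],0.1],[[0,0,0],[0,0,0],0.1],[[0,0,0],[0,0,0],0.1],[[0,0,0],[0,0,-10],0.1],[[0,0,0],[0,0,-30],0.1],[[0,0,0],[0,0,-70],0.1],[[0,0,0],[0,0,-110],0.1],[[0,0,0],[0,0,-150],0.6],[[0,0,0],[0,0,-150],0.6],[[0,0,0],[0,0,-150],0.6]]' && python3 -m handwheel '[[[0,0,0],[49,0,0],0.6],[[0,0,0],[98,0,-20],0.6],[[0,0,0],[145,0,-30],0.6],[[0,0,0],[185,0,-40],0.6],[[0,0,0],[185,0,-40],0.6],[[0,0,0],[185,0,-40],0.6]]'
python3 - <<'E'
from chk import *
t=grab_frame("top"); im=grab_frame("scene");cv2.imwrite('pics/t10.png',t);cv2.imwrite('pics/s10f.png',im)
for n,i in(('top',t),('scene',im)):
  for c in PADS: chk(i,c,np.array(PADS[c]),n)
cv2.imwrite("pics/s10.png",cv2.resize(im[200:380,130:310],(600,600),interpolation=cv2.INTER_CUBIC))
cv2.imwrite("pics/t10c.png",cv2.resize(t[135:265,325:475],(690,598),interpolation=cv2.INTER_CUBIC))
E
```

```text
time_s: 19.15
position: [0.5407, -0.2291, 0.0144]
ee_rot: [-3.142, 0.001, 2.658]
ft_force: [-3.5, 1.5, 9.5]
grip_width: 0.46
time_s: 20.25
position: [0.5415, -0.2296, 0.1652]
ee_rot: [-3.142, 0.004, 2.658]
ft_force: [-0.2, -0.9, -0.4]
grip_width: 0.798
time_s: 20.85
position: [0.3763, -0.1427, 0.2029]
ee_rot: [3.141, 0.0, 2.658]
ft_force: [0.0, -0.7, 0.1]
grip_width: 0.799
top red 433 origin along -0.0003 across range -0.0211 0.02 mid -0.0005 mean -0.0004 woodlen 0.06 slope 0.057
top blue 435 origin along -0.0006 across range -0.018 0.0224 mid 0.0022 mean 0.0022 woodlen 0.063 slope 0.003
top yellow 443 origin along -0.0007 across range -0.0194 0.0221 mid 0.0013 mean 0.0014 woodlen 0.061 slope 0.016
scene red 5434 origin along -0.1003 across range -0.2464 0.3026 mid 0.0281 mean 0.0367 woodlen 0.326 slope 0.575
scene blue 5434 origin along -0.1002 across range -0.3332 0.2158 mid -0.0587 mean -0.0501 woodlen 0.326 slope 0.575
scene yellow 108 origin along 0.0951 across range -0.0198 0.0196 mid -0.0001 mean 0.0004 woodlen 0.022 slope 0.258
```

View pics/s10.png

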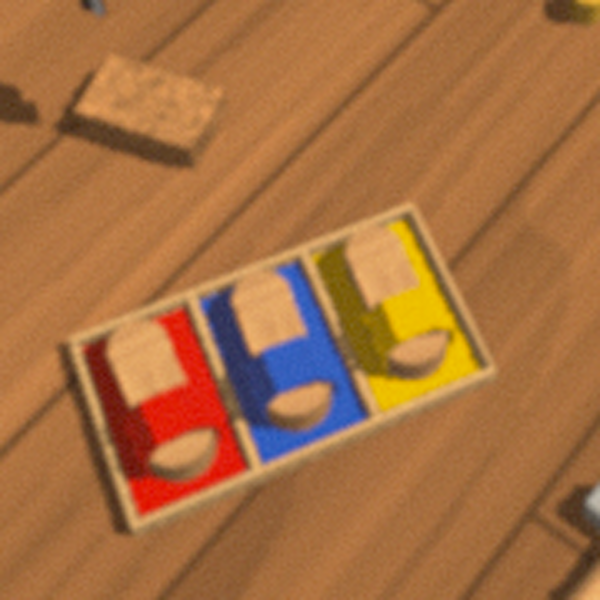

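View pics/t10c.png

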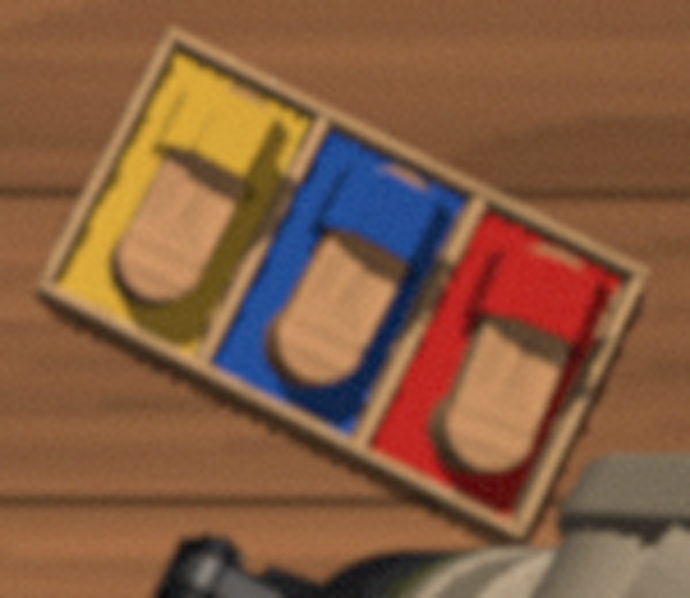

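View pics/t10.png

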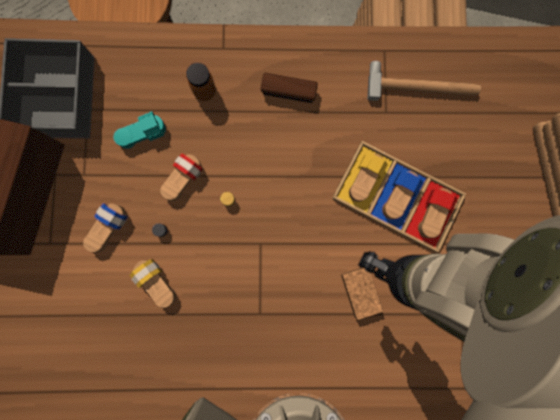

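All three clogs are centred within about 3 mm along and across, lie flat and are straight. The striped clogs have not moved, at about top (180,178), (104,228) and (152,284), and the arm is clear. I'm handing in.

```bash
python3 -c "
from cell import *
print(hand_in())"
```

```text
the job is handed in; nothing more can be done
None
```

I laid the plain red, yellow and blue clogs sole down on the pads of their colours, then lifted the arm clear and handed in at about 21 s of the 86 s.

- **Position:** in the last top view each clog was within about 1 mm along and 2 mm across its pad's centre.
- **Angle:** the tilt against the compartment's length came out at 0.06 rad or less.
- **Striped clogs:** they look unmoved in the top view. I judged this by eye and did not measure it.

Two checks disagreed:
- **Shadowed red reading:** a mid-job look at the red clog gave 7.6 mm along. The heel was partly in shadow, hand-picked points put it near -2 mm, and the last picture gave about 0 mm.
- **Scene-camera check:** the same measurement failed there because it picked up the wrong wood areas. By eye, that picture shows all three clogs flat and centred.

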